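# Latch the sprung dust cap into the junction box inlet

### The arm

A 6-joint arm with a two-finger parallel gripper is mounted at the origin on the work surface. World frame = base frame: x ahead of the robot, y to its left, z up, the work surface at z = 0. Lengths are in m, angles in rad, forces in N, time in s.
With the tool pointing down it reaches from about 0.35 to 1 m from the base axis. Payload 7.1 kg.
Tool frame: the origin (TCP) lies between the finger pads; the fingertips stand 22 mm ahead of it and the grasp point (between the pads) lies 3 mm ahead of it; z points along the fingers, y is the line along which they close (so a half turn about z gives the same grasp; the last joint's range is limited). The gripper opens to 85 mm and grips with 20 to 120 N. Pads are 22 mm wide; open, the fingers measure 114 mm over their backs; the gripper's body (76 mm by 85 mm) begins 54 mm behind the grasp point. The pads swing forward as they close: fully open they stand 13 mm farther back than shut.
Start: joints at [-1.201, 0.423, 1.63, -0, 1.089, -0.019], TCP at [0.237, -0.578, 0.253] pointing down, gripper open.
Joint ranges: [-3, 3], [-0.9, 2.11], [0.09, 2.58], [-1.31, 4.45], [0.11, 2.69], [-2.54, 2.54]. Speed limits (rad/s): [2.39, 2.39, 3.01, 3.14, 3.14, 3.14].

### API

Orientations are given as a rotation vector (axis times angle).
In Python, from rig import manip gives the robot as it stands. The module is installed in compiled form; this text tells all that it offers. Calls block until the motion is done:
- manip.move_to(position, orientation): joint-space move of the TCP to a pose.
- manip.servo_line(position, orientation=None, rate=0.15): straight line of the TCP; orientation=None keeps the orientation; rate is the mean speed in m/s.
- manip.set_joints(angles): joint-space move.
- manip.command_gripper(opening, f_grip=None): finger opening in m; f_grip is the grip in N (None keeps the last); returns when the fingers have stopped.
- manip.hold(seconds).
- manip.solve_ik(position, orientation): joint angles nearest the present ones, or None.
- manip.camera(name): name is "scene" or "top"; returns a dict with "image" (400x640x3 uint8, red, green, blue), "fx", "fy", "cx", "cy" (pixels), "k1" (the pictures are not rectified: a ray, as slopes to the right and down, at radius r is drawn at 1 + k1 r^2 times it, then the intrinsics apply), "cam_to_world" (4x4, takes a point from camera to world coordinates). Camera axes: x right, y down, z forward; pixel columns grow to the right and rows downward; lengths in m; the calibration is good to about 2 mm. A picture is of the moment at which its call begins. There is no depth.
A pose or a line that the arm cannot do raises manip.IKError and nothing moves.
- manip.sign_off(): hands the job in; it is judged then, once.
Readings, each from a call of its own:
- manip.get_time(): time.
- manip.get_joint_positions(): joint angles.
- manip.get_joint_vel(): joint speeds.
- manip.get_tau(): joint torques, N m.
- manip.get_position(): TCP position.
- manip.get_ee_rot(): TCP orientation.
- manip.get_contact_force(): force on the tool from outside, world axes, zero at the start.
- manip.get_torque(): the same for the moment, N m.
- manip.get_width(): finger opening in m.
- manip.get_grip_force(): force on a finger pad.
Only numpy, scipy, OpenCV 4.12 (cv2) and the standard library are available. Lean on these libraries where they do the work, as an engineer would, in place of code of your own. Each camera call takes 0.05 s, during which the arm holds its last target. There are 200 camera calls.

### The job

Close the round inlet on top of the dust-collection junction box with its sprung cap: pinch the cap's two ears together and lift it, lower it into the inlet, press it gently (always under 25 newtons) against the sprung seal until its flange sits fully home on the rim, and hold it there while you let the ears spring apart so that the latches catch beneath the rim. Leave the cap locked and level in the inlet, let go of it, and leave the other things on the counter where they are.

Things in the scene. Friction and masses are not known exactly. Their poses are not given: they have to be found in the camera images.
- cap_center (a point): centre of the black sprung cap, half-way up (27.5 mm above the underside of its plug; 55 mm tall in all, 85 g), z up its axis. From below: round plug 48 mm wide, 22 mm tall, its foot tapered (41 mm at the bottom, full width 4.5 mm up); round flange 72 mm wide, 5 mm thick (22 to 27 mm above the underside); two upright ears on the flange. Starts upright on the counter
- cap_ears (a point): on the cap's axis, 41 mm above the underside: mid-height of the two grey ears, upright plates at its +y and -y sides that slide along y. Each is 20 mm wide (x), 6 mm thick, from the flange up to 55 mm. Over their outer faces: 44 mm free, 32 mm pinched to their stops. Between them a fixed hub 10 mm thick, up to 39 mm
- cap_latches (a point): on the cap's axis at mid-height of the latches, 4.5 mm above the underside. Each ear carries one (12 mm wide, 4 mm thick, top 15.5 mm below the flange's underside): free, it stands 4.5 mm out of the plug; pinched, it is within the plug's outline. Square-edged: they pass the inlet's rim only when pinched, and never ride in by themselves
- tab_a (a joint): travel of the ear at the cap's +y side, m: 0 free (out), 0.006 pinched in to its stop; its spring pushes it out with about 5 N when free and 9 N when pinched
- tab_b (a joint): the same for the ear at the cap's -y side. Home means the flange rests on the rigid rim; the latches then have 1.5 mm of room under the lip, and once released the seal lifts the cap by that much until they bear
- inlet (a point): centre of the inlet at the level of the box's flat lid, z up: on the axis of a stiff aluminium collar, 76 mm across, that rises from the lid. The collar is set by hand to a different height each time: its rim stands anywhere from 14 to 29 mm above this point (no pose is given for it: find it by touch). Bore 50 mm, lip 14 mm thick; beneath it the inside widens to 66 mm. Any yaw of the cap fits
- junction: grey steel dust-collection junction box, fixed; origin on the inlet's axis, 58 mm below the lid, which is 190 mm (x) by 150 mm (y), centred 25 mm to the +x of the axis, and 58 to 78 mm above the counter; pipe stub 47 mm long at the +x end. In the bore, 14 mm below the rim, lies a sprung seal plate 40 mm wide: it pushes the plug up with 3.5 N at first touch, 7.5 N at home, 8 mm deeper
- plain_cap: a smaller plain black cap without tabs, 54 mm across, 29 mm tall with its knob; not the one to fit; leave it alone
- jar: a small glass jar, 48 mm across, 55 mm tall; leave it alone
- tape: a roll of tape lying flat, 100 mm across, 25 mm tall; leave it alone
- driver: a screwdriver lying down; leave it alone
- glue: a white glue bottle, 56 mm across, 170 mm tall; leave it alone
- tub: a yellow filler tub, 120 mm across, 120 mm tall; leave it alone
- spray: a spray can, 64 mm across, 190 mm tall; leave it alone
Not all that is in view belongs to the job. Leave any yellow look-alike of the part that bears cap_center alone.

How it is judged:
On the way, in this order (a step that is already met when the one before it is completed fails the run):
1. the cap is lifted off the counter with both ears pinched in (height (world z) of cap_center above 0.055 m and value of joint each of tab_a, tab_b above 0.004 m), for 0.1 s.
2. the cap is pressed down in the inlet against the sprung seal (over 5 N) with both ears still pinched in (z of cap_center in the frame of inlet below 0.0375 m and horizontal distance between cap_center and inlet below 0.003 m and contact force between cap and junction above 5 N and value of joint each of tab_a, tab_b above 0.004 m), for 0.1 s.
At the end, for the whole second after the job is handed in: The cap is latched in the inlet: centre within 3 mm of its axis, level to 0.06 rad, cap_center 18 to 37.5 mm above the inlet point (every collar height, home or latched, but not standing on the rim with its ears out), both ears sprung out (joints under 2 mm), at rest, let go (z of cap_center in the frame of inlet between 0.018 and 0.0375 m and horizontal distance between cap_center and inlet below 0.003 m and angle between the z axis of cap_center and the z axis of inlet, either way round below 0.06 rad and value of joint each of tab_a, tab_b below 0.002 m and linear speed of cap below 0.01 m/s); the robot touches nothing.
It fails at once if the cap presses on the junction box with more than 25 N (contact force between cap and junction above 25 N).
It fails at once if another thing on the counter is moved more than 20 mm (distance of any of plain_cap, jar, tape, driver, glue, tub, spray from where it was at the start of the episode above 0.02 m).
It also fails if it takes over 58 s, if anything falls off the work surface, if the arm or the gripper's body presses on something with over 40 N, if the wrist force passes 120 N, or if a joint passes its speed limit or range.

## Working session

There is one attempt and no reset: what is moved stays moved. The work goes in short steps, each a Python script; the robot and the scene stay as the last script left them, time stands still between calls to the robot, and variables do not carry over. Pictures are saved under pics/ and viewed, at most 10 in all, crops included, and the job is handed in when it is done.

```bash
mkdir -p pics
python3 - <<'E'
from rig import manip
import cv2,pickle
d={}
for n in("scene","top"):
    c=manip.camera(n);d[n]=c;cv2.imwrite(f"pics/{n}0.png",c["image"][:,:,::-1]);print(n,c["fx"],c["fy"],c["cx"],c["cy"],c["k1"],c["cam_to_world"].round(3).tolist())
pickle.dump(d,open("c0.pkl","wb"))
print(manip.get_time(),manip.get_ee_rot(),manip.get_width())
E
```

```text
scene 520.1529866819727 520.1529866819727 320.14016405500047 202.37003091912987 -0.031868114149943776 [[-0.526, 0.526, -0.669, 1.669], [0.851, 0.317, -0.419, 0.712], [-0.008, -0.789, -0.614, 1.086], [0.0, 0.0, 0.0, 1.0]]
top 412.91962435440394 412.91962435440394 323.06501252638714 195.57591048931744 0.032746103236176355 [[-0.0, -0.998, 0.066, 0.476], [-1.0, 0.001, 0.02, -0.007], [-0.02, -0.066, -0.998, 1.412], [0.0, 0.0, 0.0, 1.0]]
0.1 [-3.08099595e+00 -6.06587475e-01  3.96209385e-04] 0.08568621237730024
```

View pics/scene0.png

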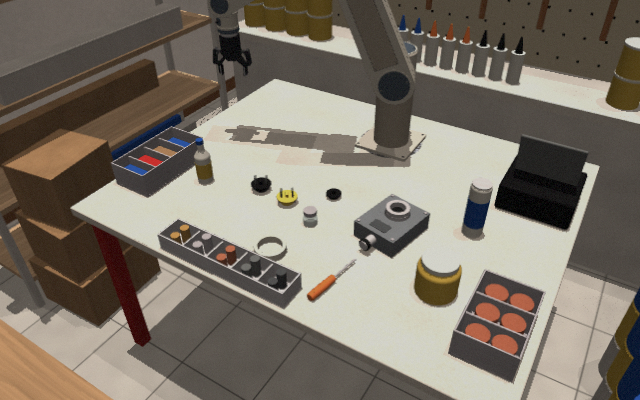

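View pics/top0.png

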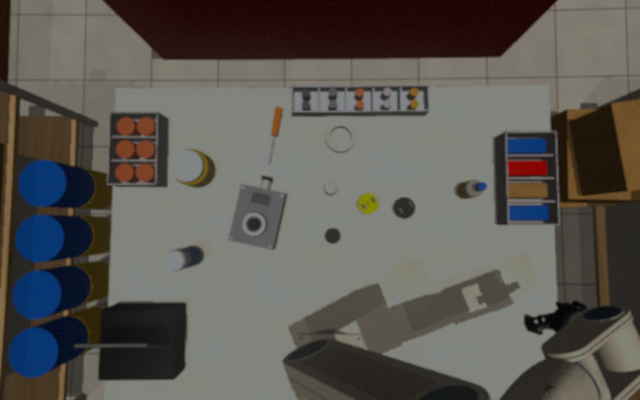

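Candidates for the cap: black eared cap (scene 261,184 / top 404,207), yellow look-alike (scene 287,197 / top 368,203), and plain black cap (scene 334,194 / top 333,235). The description points to the first, so I'll check it in one close crop.

```bash
cat > h.py <<'E'
import numpy as np,cv2
def px2world(c,u,v,z):
    x=np.array([(u-c["cx"])/c["fx"],(v-c["cy"])/c["fy"]]);s=x.copy()
    for _ in range(20): s=x/(1+c["k1"]*(s@s))
    T=c["cam_to_world"];d=T[:3,:3]@np.r_[s,1];o=T[:3,3]
    return o+d*(z-o[2])/d[2]
def world2px(c,p):
    T=c["cam_to_world"];q=T[:3,:3].T@(np.asarray(p)-T[:3,3]);s=q[:2]/q[2];s=s*(1+c["k1"]*(s@s))
    return s*c["fx"]+[c["cx"],c["cy"]]
E
python3 - <<'E'
import pickle,cv2,numpy as np
from h import *
d=pickle.load(open("c0.pkl","rb"))
t=d["top"]["image"][:,:,::-1];s=d["scene"]["image"][:,:,::-1]
r=lambda a,x,y,w,h:cv2.resize(a[y:y+h,x:x+w],(400,300),interpolation=cv2.INTER_CUBIC)
cv2.imwrite("pics/crop.png",np.vstack([np.hstack([r(s,241,165,40,30),r(t,384,192,40,30)]),np.hstack([r(s,342,184,100,75),r(t,218,174,80,60)])]))
E
```

```text
(no output)
```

View pics/crop.png

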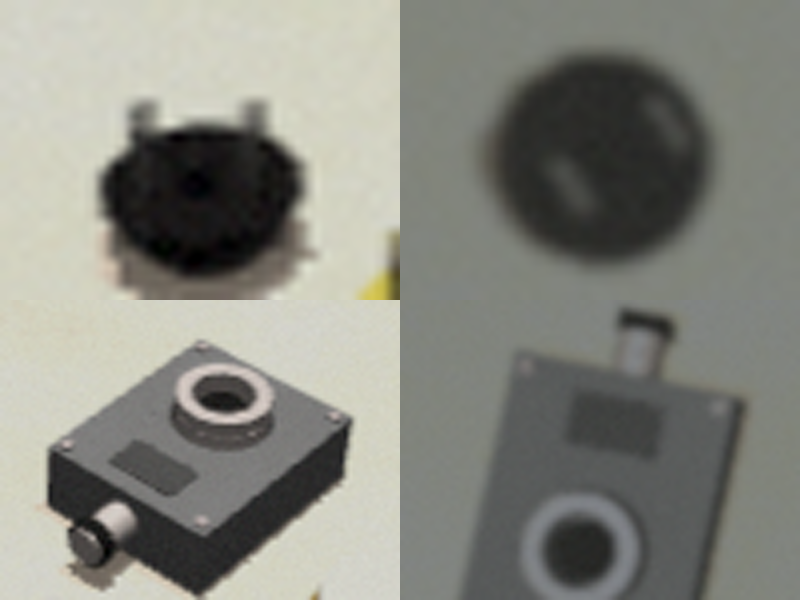

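The crop shows the eared black cap clearly: grey ears at top pixels (401,211) and (411,204), with the collar's bright rim at about (254,224). Next I'll measure both.

Run:
```python
import pickle
from h import *
d=pickle.load(open("c0.pkl","rb"))
def up(c,x,y,w,h,k=8):
    a=c["image"][y:y+h,x:x+w];return cv2.resize(a,None,fx=k,fy=k,interpolation=cv2.INTER_CUBIC)
def back(p,x,y,k=8): return (p[0]+.5)/k-.5+x,(p[1]+.5)/k-.5+y
def big(m,ret=cv2.RETR_EXTERNAL):
    cs,_=cv2.findContours(m.astype(np.uint8),ret,cv2.CHAIN_APPROX_NONE);return sorted(cs,key=cv2.contourArea)[::-1]
t,s=d["top"],d["scene"]
# cap in top
g=cv2.cvtColor(up(t,384,192,40,30),cv2.COLOR_RGB2GRAY)
bg,dk=np.median(g[:20]),np.percentile(g,5);m=g<(bg+dk)/2
e=cv2.fitEllipse(big(m)[0]);u=back(e[0],384,192);print("cap ell",e,u,px2world(t,*u,.026), "lv",bg,dk)
in_=np.zeros_like(g);cv2.circle(in_,tuple(int(q) for q in e[0]),int(e[1][0]*.40),1,-1)
me=(g>dk+ (bg-dk)*.22)&(in_>0)
P=[]
for c in big(me)[:3]:
    M=cv2.moments(c)
    if M["m00"]<20: continue
    q=back((M["m10"]/M["m00"],M["m01"]/M["m00"]),384,192);w=px2world(t,*q,.055);P.append(w);print("ear",M["m00"],q,w)
if len(P)>1:
    dd=P[0]-P[1];print("mid",(P[0]+P[1])/2,"sep",np.linalg.norm(dd),"ang",np.degrees(np.arctan2(dd[1],dd[0])))
# scene cap: ears not used. rim in both
R={}
for n,c,x,y,w,h in(("top",t,236,206,36,36),("scene",s,380,192,36,34)):
    g=cv2.cvtColor(up(c,x,y,w,h),cv2.COLOR_RGB2GRAY);hi=np.percentile(g,98)
    lid=np.median(g);m=g>(hi+lid)/2
    cs=big(m,cv2.RETR_CCOMP);R[n]=[]
    for k in cs[:2]:
        e=cv2.fitEllipse(k);u=back(e[0],x,y);R[n].append(u);print(n,[np.round(q,1).tolist() if not np.isscalar(q) else q for q in e],u,[px2world(c,*u,z).round(4).tolist() for z in(.092,.1,.107)])
from scipy.optimize import least_squares
for i in(0,1):
    f=lambda p:np.r_[world2px(t,p)-R["top"][i],world2px(s,p)-R["scene"][i]]
    o=least_squares(f,[.45,.2,.1]);print("tri",o.x,o.fun)
```

```text
cap ell ((160.03219604492188, 126.78191375732422), (166.00592041015625, 173.37648010253906), 94.60835266113281) (403.56652450561523, 207.41023921966553) [ 0.5276207  -0.24764299  0.026     ] lv 130.0 42.0
ear 702.0 (400.66447056030387, 210.0884081196581) [ 0.51778191 -0.23305773  0.055     ]
ear 457.0 (410.039113785558, 203.78528446389498) [ 0.53838323 -0.26379278  0.055     ]
mid [ 0.52808257 -0.24842526  0.055     ] sep 0.03700078101302663 ang 123.83346517305199
top [[141.1, 145.5], [181.4, 183.9], 49.553733825683594] (253.19499015808105, 223.75384521484375) [[0.4733, 0.2433, 0.092], [0.4733, 0.2418, 0.1], [0.4733, 0.2405, 0.107]]
top [[142.0, 145.3], [127.9, 131.1], 45.563385009765625] (253.3180332183838, 223.72116470336914) [[0.4734, 0.2429, 0.092], [0.4734, 0.2414, 0.1], [0.4734, 0.2401, 0.107]]
scene [[144.3, 122.3], [115.8, 189.0], 95.97126770019531] (397.59946632385254, 206.85288333892822) [[0.4831, 0.2485, 0.092], [0.4927, 0.2523, 0.1], [0.501, 0.2555, 0.107]]
scene [[160.1, 46.7], [109.8, 335.4], 92.04022979736328] (399.57313537597656, 197.39724731445312) [[0.4363, 0.2335, 0.092], [0.4462, 0.2373, 0.1], [0.4549, 0.2407, 0.107]]
tri [0.47330038 0.24479694 0.08381367] [ 0.02446061 -0.01310778  0.02682    -0.00287512]
tri [0.47118675 0.24226046 0.11764017] [-1.34088111  0.71671539 -1.49094355  0.16347067]
```

```bash
cat >> h.py <<'E'
from rig import manip
from scipy.spatial.transform import Rotation as Ro
def ori(deg):
    a=np.radians(deg);y=np.array([np.cos(a),np.sin(a),0]);z=np.array([0,0,-1.]);return Ro.from_matrix(np.c_[np.cross(y,z),y,z]).as_rotvec()
O=ori(-56.2)
CAP=np.array([.528,-.248])
INL=np.array([.4733,.2425])
def st(tag=""):
    print(tag,"t",round(manip.get_time(),2),"p",manip.get_position().round(4),"F",np.round(manip.get_contact_force(),1),"M",np.round(manip.get_torque(),2),"w",round(manip.get_width(),4),"g",round(manip.get_grip_force(),1),flush=True)
E
python3 - <<'E'
from h import *
for o in(-56.2,123.8): print(manip.solve_ik([*CAP,.15],ori(o)),manip.solve_ik([*INL,.15],ori(o)))
manip.move_to([*CAP,.15],O)
manip.command_gripper(.052,40);st("above")
manip.servo_line([*CAP,.062],rate=.1);st("down")
f0=manip.get_contact_force()[2];z=.062
while z>.040:
    z-=.001;manip.servo_line([*CAP,z],rate=.02)
    if manip.get_contact_force()[2]-f0>3: break
st("touch")
E
```

```text
[-4.59513765e-01  4.99127458e-01  1.79103595e+00 -8.88178420e-16
  8.51429247e-01  5.21361275e-01] [ 4.51108277e-01  4.36654430e-01  1.90574537e+00 -8.88178420e-16
  7.99192857e-01  1.43198332e+00]
None [ 0.45110828  0.43665443  1.90574537  0.          0.79919286 -1.70960934]
above t 2.19 p [ 0.5279 -0.2483  0.1501] F [ 0.3 -0.6 -0.7] M [-0.03  0.06 -0.02] w 0.0523 g 0.0
down t 3.23 p [ 0.5284 -0.2482  0.0625] F [-0.5 -0.3  0.3] M [ 0.02 -0.01 -0.02] w 0.0518 g 0.0
touch t 7.47 p [ 0.5281 -0.248   0.0457] F [-2.4  1.3  6.8] M [ 0.18  0.33 -0.02] w 0.0522 g 3.5
```

Run:
```python
from h import *
manip.servo_line([*CAP,.049],rate=.05)
manip.command_gripper(.025,40);st("closed")
manip.servo_line([*CAP,.22],rate=.15);manip.hold(.1);st("lift")
for n in("scene","top"):
    c=manip.camera(n);u,v=world2px(c,[*CAP,.2]).astype(int);print(n,u,v)
    a=c["image"][v-30:v+45,u-50:u+50,::-1];cv2.imwrite(f"pics/l_{n}.png",c["image"][:,:,::-1])
    cv2.imwrite(f"pics/lift_{n}.png",cv2.resize(a,(400,300),interpolation=cv2.INTER_CUBIC))
a=[cv2.imread(f"pics/lift_{n}.png") for n in("scene","top")];cv2.imwrite("pics/lift.png",np.hstack(a))
```

```text
closed t 8.07 p [ 0.5284 -0.2481  0.0502] F [-2.4  1.7 13. ] M [ 0.3   0.49 -0.02] w 0.0288 g 39.7
lift t 9.47 p [ 0.5274 -0.2477  0.2189] F [-0.4  0.4 -0.4] M [ 0.01 -0.01  0.01] w 0.0286 g 39.7
scene 256 139
top 414 205
```

View pics/lift.png

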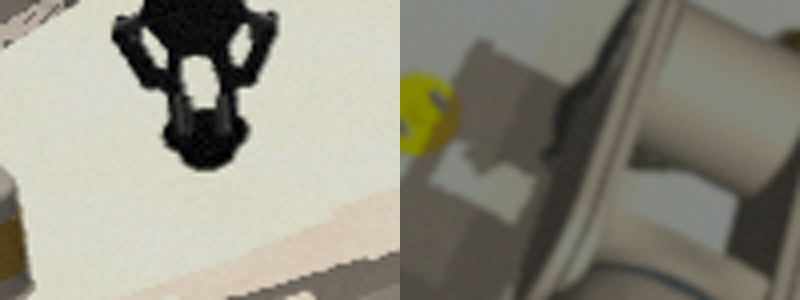

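Both views show the cap held level and pinched between the fingers (scene crop at about 205,140). Next comes the guarded descent into the inlet.

Run:
```python
from h import *
manip.move_to([*INL,.19],O)
manip.servo_line([*INL,.162],rate=.08);manip.hold(.2)
st("ready");F0=np.array(manip.get_contact_force());np.save("F0.npy",F0)
z=.162
while z>.118:
    z-=.001;manip.servo_line([*INL,z],rate=.03)
    d=np.array(manip.get_contact_force())-F0
    print(round(z,4),manip.get_position()[2].round(4),d.round(1),flush=True)
    if d[2]>3 or np.hypot(*d[:2])>4: break
st("stop")
```

```text
ready t 12.07 p [0.4736 0.2426 0.1624] F [ 0.1  0.3 -0.5] M [ 0.02 -0.02  0.03] w 0.0284 g 39.7
0.161 0.1611 [-0.2 -0.9 -1.9]
0.16 0.16 [ 0.2 -0.7 -0.7]
0.159 0.1589 [ 0.1 -1.  -1. ]
0.158 0.1579 [-0.1 -1.4 -0.2]
0.157 0.1569 [-0.1 -0.8 -0.8]
0.156 0.1559 [ 0.1 -0.4 -0.8]
0.155 0.1549 [-0.4 -0.5 -1. ]
0.154 0.1539 [-0.9 -1.1 -0.5]
0.153 0.1529 [-0.1  0.4  0.5]
0.152 0.1519 [-0.1 -0.6 -0.3]
0.151 0.1509 [-0.6 -0.3 -0.1]
0.15 0.1499 [-0.7 -0.8 -0.8]
0.149 0.1489 [ 0.2 -0.1  0.6]
0.148 0.1479 [-0.6 -0.1 -0. ]
0.147 0.1469 [ 0.5  0.2 -0.3]
0.146 0.1459 [-0.6 -1.2 -0.3]
0.145 0.1449 [-0.1 -1.2 -0.5]
0.144 0.1439 [ 0.1 -0.3  0. ]
0.143 0.1429 [ 0.1 -0.6 -0.5]
0.142 0.1419 [-0.1  0.  -0.4]
0.141 0.1409 [-0.5 -0.9 -0. ]
0.14 0.1399 [0.3 0.2 0. ]
0.139 0.1389 [ 0.3 -0.4 -1.4]
0.138 0.1379 [-0.1 -1.2 -0.2]
0.137 0.1369 [-0.3 -0.6  0. ]
0.136 0.1359 [-0.1 -0.5 -0.4]
0.135 0.1349 [ 0.9 -0.3 -1. ]
0.134 0.1339 [-0.2 -0.2 -0.1]
0.133 0.133 [-0.2  0.1  0.5]
0.132 0.1323 [-1.   2.6  1.7]
0.131 0.1315 [-0.6  3.6  4.7]
stop t 19.82 p [0.4739 0.2432 0.1315] F [-0.5  3.9  4.2] M [ 0.58  0.06 -0.05] w 0.0286 g 40.9
```

Run:
```python
from h import *
F0=np.load("F0.npy")-[0,.5,.4]
xy=INL.copy();z=.131
for i in range(24):
    d=np.array(manip.get_contact_force())-F0
    print(round(z,4),xy.round(4),manip.get_position().round(4),d.round(1),flush=True)
    if d[2]>10.5: break
    lat=d[:2]
    if np.hypot(*lat)>1.2: xy=xy+.00015*lat
    if i>1 and np.hypot(*lat)<4: z-=.0007
    manip.servo_line([*xy,z],rate=.03)
st("stop");np.save("xy.npy",[*xy,z])
```

```text
0.131 [0.4733 0.2425] [0.4739 0.2432 0.1315] [-0.6  4.1  5.1]
0.131 [0.4732 0.2431] [0.4737 0.2434 0.1313] [0.2 3.3 4.8]
0.131 [0.4732 0.2436] [0.4736 0.2437 0.1311] [1.7 1.9 4.1]
0.1303 [0.4735 0.2439] [0.4736 0.244  0.13  ] [ 1.8  3.8 -0.1]
0.1303 [0.4738 0.2445] [0.4735 0.2443 0.13  ] [ 2.   3.2 -0.6]
0.1296 [0.4741 0.245 ] [0.4735 0.2446 0.1293] [ 0.8  0.9 -0. ]
0.1289 [0.4742 0.2451] [0.4737 0.2448 0.1287] [0.1 0.4 0.4]
0.1282 [0.4742 0.2451] [0.474  0.245  0.1281] [ 0.2 -0.3 -0.4]
0.1275 [0.4742 0.2451] [0.4742 0.2451 0.1275] [-0.4  0.3  0.3]
0.1268 [0.4742 0.2451] [0.4742 0.2451 0.1268] [ 0.  -0.3 -0. ]
0.1261 [0.4742 0.2451] [0.4741 0.2451 0.126 ] [-0.2  0.5  0.2]
0.1254 [0.4742 0.2451] [0.4741 0.2451 0.1253] [ 0.1 -1.1 -0.5]
0.1247 [0.4742 0.2451] [0.4742 0.245  0.1246] [-0.4  0.2  0.8]
0.124 [0.4742 0.2451] [0.4742 0.2451 0.1239] [0.1 1.  0.2]
0.1233 [0.4742 0.2451] [0.4741 0.2451 0.1232] [ 0.1 -0.2  0.6]
0.1226 [0.4742 0.2451] [0.4742 0.2451 0.1226] [ 0.3  1.  -0. ]
0.1219 [0.4742 0.2451] [0.4741 0.2451 0.1219] [-1.   0.1  0.4]
0.1212 [0.4742 0.2451] [0.4743 0.2451 0.1214] [-0.8 -0.6  2.6]
0.1205 [0.4742 0.2451] [0.4743 0.2451 0.1206] [-0.8 -0.2  3.4]
0.1198 [0.4742 0.2451] [0.4743 0.2451 0.1198] [-1.1  0.2  4.4]
0.1191 [0.4742 0.2451] [0.4743 0.2451 0.1191] [-0.1  1.1  3.9]
0.1184 [0.4742 0.2451] [0.4743 0.2451 0.1184] [ 0.3 -0.8  3.7]
0.1177 [0.4742 0.2451] [0.4743 0.2451 0.1177] [-0.3 -0.5  4.4]
0.117 [0.4742 0.2451] [0.4743 0.2451 0.117 ] [-0.4 -0.4  5.5]
stop t 25.82 p [0.4743 0.2451 0.1163] F [-0.1  1.   5.7] M [-0.    0.09 -0.01] w 0.0287 g 40.9
```

The cap has passed the taper and is riding the seal. Next I'll press it home, then open in small steps and follow it down under a force guard.

Run:
```python
from h import *
F0=np.load("F0.npy")-[0,.5,.4]
x,y,z=np.load("xy.npy");xy=[x,y]
fz=lambda:manip.get_contact_force()[2]-F0[2]
for i in range(12):
    z-=.0005;manip.servo_line([*xy,z],rate=.03);f=fz();print(round(z,4),round(f,1),end="; ")
    if f>11: break
st("home");np.save("xy.npy",[*xy,z])
```

```text
0.1158 5.4; 0.1153 6.0; 0.1148 6.0; 0.1143 7.2; 0.1138 6.4; 0.1133 6.7; 0.1128 12.0; home t 27.57 p [0.4743 0.2452 0.1134] F [-2.6 -1.3 11.1] M [-0.15  0.37 -0.03] w 0.0287 g 42.4
```

Run:
```python
from h import *
F0=np.load("F0.npy")-[0,.5,.4]
x,y,z=np.load("xy.npy");xy=[x,y]
fz=lambda:manip.get_contact_force()[2]-F0[2]
for w in(.031,.033,.035,.037,.039,.041,.043,.045):
    manip.command_gripper(w,20)
    f=fz();n=0
    while f<10.5 and n<5 and z>.1065:
        z-=.0004;manip.servo_line([*xy,z],rate=.03);f=fz();n+=1
    while f>17:
        z+=.0003;manip.servo_line([*xy,z],rate=.03);f=fz()
    print(w,"w",round(manip.get_width(),4),"z",round(z,4),manip.get_position()[2].round(4),"f",round(f,1),"g",round(manip.get_grip_force(),1),"t",round(manip.get_time(),2),flush=True)
st("end");np.save("xy.npy",[*xy,z])
```

```text
0.031 w 0.0308 z 0.112 0.1127 f 13.1 g 15.1 t 28.28
0.033 w 0.0332 z 0.1112 0.1118 f 11.6 g 8.6 t 29.0
0.035 w 0.0348 z 0.1108 0.1113 f 11.3 g 8.2 t 29.47
0.037 w 0.0372 z 0.1104 0.1111 f 12.9 g 9.5 t 29.93
0.039 w 0.039 z 0.11 0.1108 f 13.6 g 9.9 t 30.4
0.041 w 0.041 z 0.1096 0.1106 f 16.2 g 10.3 t 30.87
0.043 w 0.0433 z 0.1096 0.1103 f 12.7 g 9.0 t 31.08
0.045 w 0.0452 z 0.1092 0.11 f 13.5 g 6.1 t 31.55
end t 31.55 p [0.4745 0.2452 0.11  ] F [-1.6 -0.2 12.6] M [-0.16  0.3   0.03] w 0.0452 g 6.1
```

Run:
```python
from h import *
F0=np.load("F0.npy")-[0,.5,.4]
x,y,z=np.load("xy.npy")
for w in(.048,.052):
    manip.command_gripper(w);z-=.0006;manip.servo_line([x,y,z],rate=.03);st(w)
manip.servo_line([x,y,z+.02],rate=.04);st("up20")
manip.servo_line([x,y,.25],rate=.15)
manip.move_to([.40,-.15,.3],O);st("away")
c=[]
for n,u in(("scene",(342,169)),("top",(213,180))):
    im=manip.camera(n)["image"][:,:,::-1];cv2.imwrite(f"pics/e_{n}.png",im)
    c.append(cv2.resize(im[u[1]:u[1]+75,u[0]:u[0]+100],(400,300),interpolation=cv2.INTER_CUBIC))
cv2.imwrite("pics/end.png",np.hstack(c))
```

```text
0.048 t 32.02 p [0.4746 0.2453 0.1095] F [-1.  -1.4 12.9] M [-0.12  0.28 -0.01] w 0.0479 g 6.7
0.052 t 32.48 p [0.4746 0.2453 0.1088] F [-1.6 -1.1 11.9] M [-0.13  0.24  0.  ] w 0.0519 g 5.9
up20 t 33.13 p [0.4741 0.245  0.128 ] F [-1.2  0.5 -0.1] M [-0.02  0.02  0.01] w 0.052 g 0.0
away t 35.6 p [ 0.4003 -0.1495  0.2998] F [-0.2  0.5 -0.9] M [-0.06 -0.05  0.03] w 0.052 g 0.0
```

View pics/end.png

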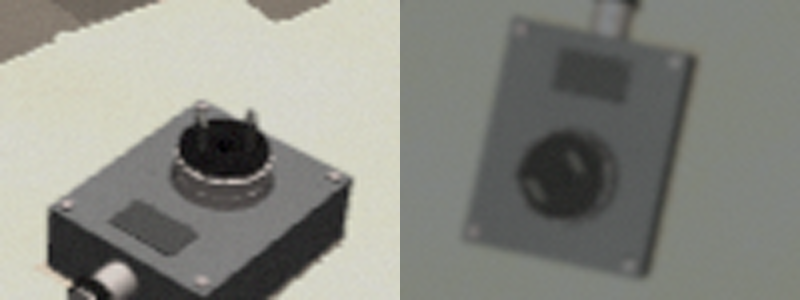

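The picture shows the cap level and low in the collar, with a thin rim crescent under its flange (scene crop at about 222,180). The ears are spread about 39 mm between centres (top crop 535,187 and 577,160), which is their free position. Handing in.

```bash
python3 -c "
from rig import manip
print(manip.sign_off())"
```

```text
the job is handed in; nothing more can be done
None
```

The job is handed in: from the last pictures and force readings, the cap is latched level in the inlet with both ears out and the arm clear of it; wrist force readings while pressing peaked near 16 N. The sign-off gave no verdict, and I did not re-check the other objects' positions.

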